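# Wedge the embossing die tight

### The arm

A 7-joint arm with a two-finger parallel gripper is mounted at the origin on the work surface. World frame = base frame: x ahead of the robot, y to its left, z up, the work surface at z = 0. Lengths are in m, angles in rad, forces in N, time in s.
With the tool pointing down it reaches from about 0.425 to 0.875 m from the base axis. Payload 8.4 kg.
Tool frame: the origin (TCP) lies at the very end of the fingers, on their centre line; the grasp point (between the pads) lies 19 mm behind it; z points along the fingers, y is the direction in which the jaws open and shut (so a half turn about z gives the same grasp; the last joint's range is limited). The gripper opens to 87 mm and grips with 3 to 60 N. Pads are 19 mm wide; open, the fingers measure 117 mm over their backs; the gripper's body (75 mm by 190 mm) begins 51 mm behind the grasp point.
Start: joints at [-1.406, 0.333, 0.04, 1.465, -0.013, 1.343, -0.059], TCP at [0.169, 0.627, 0.223] pointing down, gripper open.
Joint ranges: [-2.58, 2.58], [-0.38, 2.09], [-1.3, 1.39], [0.25, 2.4], [-1.5, 4.64], [0.08, 2.09], [-2.65, 2.65]. Speed limits (rad/s): [2.22, 2.22, 2.79, 2.79, 3.14, 3.14, 3.14].

### API

Orientations are given as a 3x3 rotation matrix whose columns are the frame's x, y, z axes.
In Python, from plant import arm gives the robot as it stands. The module is installed in compiled form; this text tells all that it offers.
- The arm moves only by the tool carry_out, never from a script. Its argument "motion" is a list of rows, each an object of numbers: "dx", "dy", "dz": the shift along the tool's x, y, z in mm; "turn": the turn about the tool's z in degrees; "fingers": the closure, from 0 (fully open) to 1 (shut). In form: [{"dx": .., "dy": .., "dz": .., "turn": .., "fingers": ..}, ...]. A call has exactly 10 rows; each row is the pose to reach, as a shift and turn from the pose commanded when the call began, along the tool's axes at that moment; what a row does not reach only later rows make up. A row lasts 1/10 s, in which the tool goes at most 50 mm and 8.59 degrees, less where a joint would pass 70% of its speed; a pose out of reach is approached as far as the arm can. A call with a gripper value outside its range is refused whole. The fingers move at their own pace and stop on an object; "newtons" is the grip in N (left out, the last holds). Time passes only in rows, so rows that repeat a pose let the fingers close, or fill a call up. It gives the time, the measured TCP pose, the force and the opening at its end, in the units of the state.
- arm.observe(): the state, without advancing time (a new reading comes with each control period).
- arm.get_image(name): name is "side" or "top"; returns the picture (400x640x3 uint8, blue, green, red); there is no depth.
- arm.camera_model(name): a dict with "fovy" (degrees; the focal length in pixels is half the picture's height over the tangent of half this angle, whatever the lens; pixels are square), "cx", "cy" (the principal point, pixels), "eye" and "rotation" of the camera in the world. Camera axes: x right, y up, looking along -z (the intrinsics and any distortion apply to the point x, -y, -z); pixel columns grow to the right and rows downward; lengths in m; the calibration is good to about 2 mm. A picture is of the moment at which its call begins. camera_model takes no time and is no camera call.
- arm.hand_in(): hands the job in, once; it reports no verdict.
Trained networks look in the newest picture that a camera, given by its name, has taken for a name from the list of things; names that differ only in an ending like _2 or _b are one class to them, and where a whole thing is asked for, a point or a joint stands for the part that bears it (a point fixed in the world has none). Each returns a list of dicts, best first, with "p" (0 to 1); they miss things now and then, are a little off and sometimes report something else, mostly with a low value. They report only what shows in the picture. A call takes as long as a camera call. They do not tell look-alikes from the thing itself.
- arm.regions_of(query, camera): "pixels" (400x640 bool, what is visible of it) and "uv" ([column, row] in pixels, amid what is visible of it).
The state is a dict: "t": time; "qpos": joint angles; "joint_velocities": joint speeds; "tau": joint torques, N m; "tool_pos": TCP position; "tcp_rot": TCP orientation; "force": force on the tool from outside, world axes, zero at the start; "torque": the same for the moment, N m; "opening": finger opening in m.
Only numpy, scipy, OpenCV 4.12 (cv2) and the standard library are available. Lean on these libraries where they do the work, as an engineer would, in place of code of your own. Each camera call takes 0.05 s, during which the arm holds its last target.

### The job

With the yellow-faced mallet, tap the brass wedge of the blue die frame sideways into the frame, with at least two separate taps and the mallet drawn clear of the wedge in between, until the wedge stops advancing and sits tight. Then lay the mallet flat on the table again and let go. Nothing but the mallet may touch the wedge, and the steel hammer stays where it lies.

Things in the scene. Friction and masses are not known exactly. Their poses are not given: they have to be found in the camera images.
- mallet: Mallet, 0.35 kg, level. Origin: on the table under the head's middle. Round head along its y, 80 mm long, 44 mm across, centre 22 mm up, aluminium with a flat yellow face at each end (alike). Brown wooden handle to its -x, roughly to the robot, 24 wide, 28 high, centre 22 mm up, free from x = -25 to -190 mm, then a 44 mm knob. Balance near x = -50; grip at x = -60. Lies left or right of the frame.
- hammer: Bystander, 0.5 kg: steel hammer with a dark all-steel head (one round face, one narrow peen) and dark wooden handle; overall size, origin and axes as the mallet's. It lies on the other side of the frame.
- frame: Die frame fixed to the table: blue base 200 (x) by 170 (y) by 20 mm high, origin at the centre of its underside; steel rails on both x edges, 55 mm high; an aluminium die between. The brass wedge lies along the -x rail and is driven along the frame's +y; its thick end sticks out over the table beyond the -y edge (y = -85 mm). Turned -0.2 to 0.3 rad.
- wedge: Brass wedge, 170 mm long, 30 high, 30 thick at the struck end; slides only along the frame's y. Axes as the frame's. Origin: centre of its flat 30 x 30 mm striking face, which looks to -y, at frame x = -65 mm, 37 mm above the table. Face starts at frame y = -145 to -133; stops dead, tight, at -105 mm (20 mm sticking out). Needs about 6 N, more if fast; stays where left, does not coast.
Mind the look-alikes: they are no part of the job. Of the things that look like the mallet, the larger one is meant.

How it is judged:
On the way, in this order (a step that is already met when the one before it is completed fails the run):
1. the mallet strikes the wedge (contact force between mallet and wedge above 1.5 N).
2. the mallet is drawn clear of the wedge's striking face (10 mm or more) (y of mallet in the frame of wedge below -0.05 m and contact force between mallet and wedge below 0.1 N), for 0.05 s.
3. a further tap, with the wedge home (within 4 mm of its stop) (contact force between mallet and wedge above 1.5 N and y of wedge in the frame of frame above -0.109 m).
At the end, for the whole second after the job is handed in: The wedge is home within 4 mm of its stop; the mallet lies flat on the table (within 10 mm and 10 degrees, the same side up as at the start), still, released and not touching the wedge (y of wedge in the frame of frame above -0.109 m and height (world z) of mallet below 0.01 m and angle between mallet's own z axis and vertical below 0.17 rad and linear speed of mallet below 0.02 m/s and contact force between mallet and wedge below 0.1 N and contact force between the fingers and mallet below 0.1 N).
It fails at once if the robot itself pushes the wedge (contact force between any of the fingers, the arm and wedge above 1 N).
It fails at once if the steel hammer strikes the wedge (contact force between hammer and wedge above 0.5 N).
It fails at once if the steel hammer is moved by more than 40 mm (distance of hammer from where it was at the start of the episode above 0.04 m).
It also fails if it takes over 58 s, if anything falls off the work surface, if the arm or the gripper's body presses on something with over 40 N, if the wrist force passes 120 N, or if a joint passes its speed limit or range.

## Working session

There is one attempt and no reset: what is moved stays moved. The work goes in short steps, Python scripts to look and compute and a tool call to move; the robot and the scene stay as the last step left them, time stands still between calls to the robot, and variables do not carry over. Pictures are saved under pics/ and viewed, and the job is handed in when it is done.

Besides the shell and the picture viewer there is one more tool, called as name([rows], argument=value, ...), one row to a line, values as JSON. carry_out: Moves the arm, as the interface text tells. Its arguments: {"type":"object","properties":{"motion":{"type":"array"},"newtons":{"type":"number"}},"required":["motion"]}

```bash
mkdir -p pics
python3 - <<'E'
from plant import arm
import cv2
s=arm.observe(); print({k:(v if not hasattr(v,'round') else v) for k,v in s.items()})
for n in("side","top"):
    im=arm.get_image(n); cv2.imwrite(f"pics/{n}0.png",im); print(n,arm.camera_model(n))
E
```

```text
{'t': 0.0, 'qpos': array([-1.40620964,  0.33390748,  0.03987147,  1.46631789, -0.01342956,
        1.34330889, -0.0585033 ]), 'joint_velocities': array([-0.00136094, -0.00089844,  0.00158351,  0.00023794,  0.00073789,
        0.00187559, -0.00025614]), 'tau': array([-5.02668026e-04, -6.56366587e+01,  1.33501165e+00, -4.03797305e+01,
       -5.96990017e-02,  4.51005169e-02,  1.73816552e-04]), 'tool_pos': array([0.16936896, 0.62703123, 0.22163865]), 'tcp_rot': array([[-9.65402902e-01,  2.60762555e-01, -3.55481253e-04],
       [ 2.60762784e-01,  9.65401517e-01, -1.63751076e-03],
       [-8.38193479e-05, -1.67355392e-03, -9.99998596e-01]]), 'force': array([ 0.0367328 , -1.14647304, -1.51537201]), 'torque': array([-0.01000736, -0.00562099,  0.02582788]), 'opening': 0.08685889144226903}
side {'fovy': 50.82134307340155, 'cx': 318.5866515958606, 'cy': 196.45735952828684, 'eye': array([ 0.02749943, -0.49132194,  0.86758186]), 'rotation': array([[ 0.6827052 ,  0.55571906, -0.47443644],
       [-0.73054247,  0.50589506, -0.45866969],
       [-0.01487644,  0.65973216,  0.75135356]])}
top {'fovy': 50.36942503373629, 'cx': 319.53049295442304, 'cy': 202.17319199962063, 'eye': array([ 0.34391564, -0.01219021,  1.1892087 ]), 'rotation': array([[ 0.02977967,  0.98471569, -0.17160475],
       [-0.99955556,  0.0295718 , -0.00376806],
       [ 0.0013642 ,  0.17164069,  0.98515867]])}
```

View pics/side0.png

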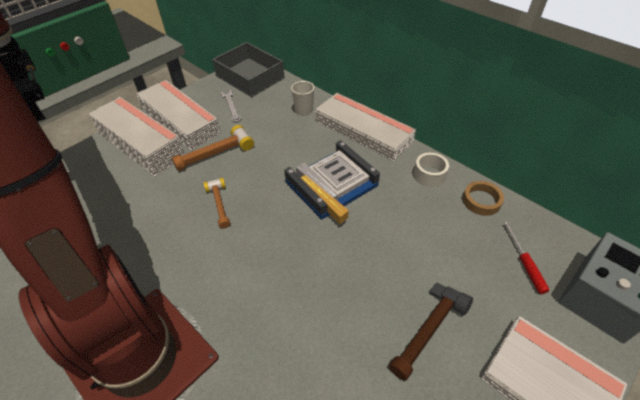

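View pics/top0.png

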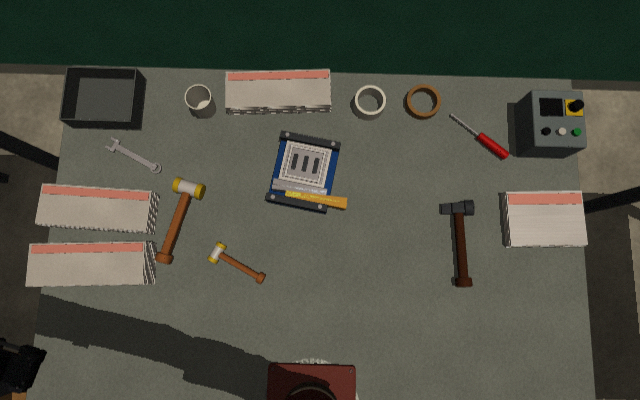

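Mallet candidates in the top view are the large yellow-faced mallet (188,188), the small yellow-faced one (220,253), and the steel hammer (458,208). I choose the large one at (188,188). I'll check it in a crop and fit the poses.

```bash
cat > h.py <<'E'
from plant import arm
import numpy as np, cv2
from scipy.optimize import minimize
C={n:arm.camera_model(n) for n in("side","top")}
def proj(n,P):
    c=C[n]; q=(np.atleast_2d(P)-c["eye"])@c["rotation"]; f=200/np.tan(np.radians(c["fovy"])/2)
    return np.c_[c["cx"]+f*q[:,0]/-q[:,2], c["cy"]-f*q[:,1]/-q[:,2]]
def ray(n,uv,z):
    c=C[n]; f=200/np.tan(np.radians(c["fovy"])/2)
    d=c["rotation"]@np.array([(uv[0]-c["cx"])/f,-(uv[1]-c["cy"])/f,-1]); e=np.array(c["eye"])
    return e+d*(z-e[2])/d[2]
def box(x0,x1,y0,y1,z0,z1): return np.array([[x,y,z] for x in(x0,x1) for y in(y0,y1) for z in(z0,z1)])
def mallet_parts():
    a=np.linspace(0,2*np.pi,24,endpoint=False)
    head=np.array([[.022*np.cos(t),y,.022+.022*np.sin(t)] for t in a for y in(-.04,.04)])
    return [head,box(-.2,0,-.012,.012,.008,.036),box(-.234,-.19,-.019,.019,.003,.041)]
def T(p,P,z=0):
    c,s=np.cos(p[2]),np.sin(p[2]); return np.c_[p[0]+c*P[:,0]-s*P[:,1],p[1]+s*P[:,0]+c*P[:,1],P[:,2]+z]
def sil(n,parts,p,k=4):
    m=np.zeros((400*k,640*k),np.uint8)
    for P in parts:
        u=proj(n,T(p,P)); h=cv2.convexHull(((u+.5)*k).astype(np.float32)); cv2.fillConvexPoly(m,h.astype(np.int32),255)
    return cv2.resize(m,(640,400),interpolation=cv2.INTER_AREA)/255.
def fit(masks,parts,p0):
    def cost(v):
        p=np.array(p0)+np.array(v)*[.01,.01,.05]
        return sum(np.abs(cv2.GaussianBlur(sil(n,parts,p)-m.astype(float),(0,0),1.0)).sum()/m.sum() for n,m in masks.items())
    r=minimize(cost,[0,0,0],method="Nelder-Mead",options=dict(initial_simplex=[[0,0,0],[1.5,0,0],[0,1.5,0],[0,0,1.5]],maxiter=150))
    return np.array(p0)+r.x*[.01,.01,.05],r.fun
E
python3 - <<'E'
from h import *
import pickle
out={}
for q in("mallet","frame","wedge","hammer"):
    for n in("top","side"):
        for r in arm.regions_of(q,n):
            out.setdefault((q,n),[]).append(r); print(q,n,round(r["p"],2),np.round(r["uv"]),r["pixels"].sum())
pickle.dump(out,open("reg.pkl","wb"))
im=cv2.imread("pics/top0.png")[110:290,130:370]; cv2.imwrite("pics/crop0.png",cv2.resize(im,None,fx=3.3,fy=3.3,interpolation=cv2.INTER_CUBIC))
print(arm.observe()["t"])
E
```

```text
mallet top 0.89 [226. 258.] 501
mallet top 0.81 [179. 209.] 1330
mallet side 0.88 [220. 147.] 1095
mallet side 0.85 [219. 197.] 528
frame top 0.75 [306. 176.] 4603
frame side 0.93 [336. 182.] 4367
wedge top 0.73 [321. 201.] 548
wedge side 0.57 [330. 201.] 613
hammer top 0.88 [462. 232.] 1229
hammer side 0.94 [431. 325.] 2087
0.5
```

View pics/crop0.png

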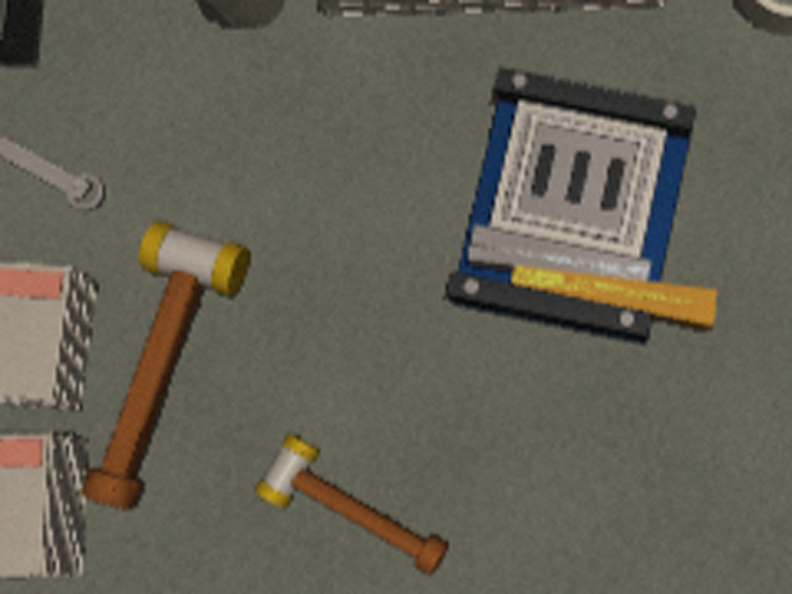

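The crop shows the large mallet, with its head at about top pixel (189,188). The small look-alike is at (217,252). The wedge's struck end is at about (346,203).

Run:
```python
from h import *
import pickle
o=pickle.load(open("reg.pkl","rb"))
mm={n:max(o["mallet",n],key=lambda r:r["pixels"].sum())["pixels"] for n in("top","side")}
h=ray("top",(188.5,189),.022);k=ray("top",(165,257),.022);d=h-k
p0=[h[0],h[1],np.arctan2(d[1],d[0])]
print("p0",np.round(p0,3), np.linalg.norm(d))
for ms in (mm,{"top":mm["top"]},{"side":mm["side"]}):
    print("mallet",*fit(ms,mallet_parts(),p0))
pm,_=fit(mm,mallet_parts(),p0)
# frame: base + rails + wedge
fr=lambda w:[box(-.1,.1,-.085,.085,0,.02),box(-.1,-.08,-.085,.085,0,.055),box(.08,.1,-.085,.085,0,.055)]
hf=ray("top",(305,172),.03); print(hf)
fm={}
for n in("top","side"):
    m=o["frame",n][0]["pixels"].copy(); fm[n]=m
    print(n,(m&o["wedge",n][0]["pixels"]).sum())
pf,c=fit(fm,fr(0),[hf[0],hf[1],-.15]); print("frame",pf,c)
for n in fm: print(n,fit({n:fm[n]},fr(0),pf))
# overlay
for n in("top","side"):
    im=cv2.resize(cv2.imread(f"pics/{n}0.png"),None,fx=2,fy=2)
    # wide upscale
    for parts,p in((mallet_parts(),pm),(fr(0),pf)):
        for P in parts:
            u=cv2.convexHull((proj(n,T(p,P))*2+1).astype(np.float32)).astype(np.int32); cv2.polylines(im,[u],True,(255,0,255),1)
    c=im[200:600,250:850] if n=="top" else im[200:600,300:900]
    cv2.imwrite(f"pics/ov_{n}.png",c)
for n,uv in(("top",(346.5,203)),("side",(347,210))): print(n,ray(n,uv,.045))
np.save("p.npy",[pm,pf])
```

```text
p0 [ 0.574  0.36  -0.248] 0.19655520263608656
mallet [ 0.57763838  0.35998559 -0.26271564] 0.5162986746387259
mallet [ 0.57634806  0.35984038 -0.2582046 ] 0.20149431846513555
mallet [ 0.58029552  0.36473565 -0.22894041] 0.3026166611508128
[0.6303688  0.03548101 0.03      ]
top 531
side 612
frame [ 0.6306017   0.0396364  -0.16969679] 0.15252102832331604
top (array([ 0.62953583,  0.0396387 , -0.16647502]), np.float64(0.06636940333046021))
side (array([ 0.63188759,  0.04270871, -0.1763502 ]), np.float64(0.06754397017814287))
top [ 0.54314521 -0.08147834  0.045     ]
side [ 0.56197492 -0.07333057  0.045     ]
```

Run:
```python
import cv2,numpy as np
t=cv2.resize(cv2.imread("pics/top0.png")[120:220,255:355],None,fx=4,fy=4,interpolation=cv2.INTER_CUBIC)
s=cv2.resize(cv2.imread("pics/side0.png")[130:230,275:375],None,fx=4,fy=4,interpolation=cv2.INTER_CUBIC)
cv2.imwrite("pics/fr.png",np.hstack([t,s]))
```

```text
(no output)
```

View pics/ov_top.png

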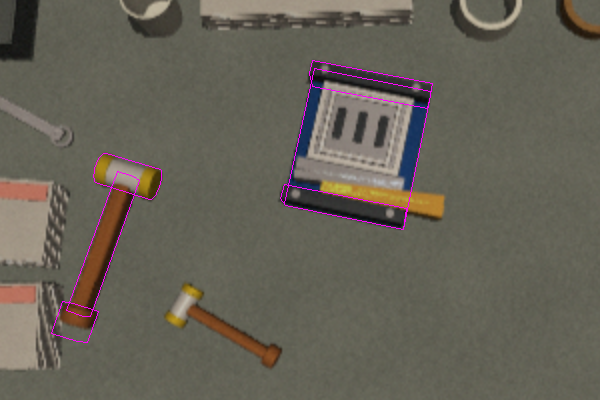

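View pics/ov_side.png

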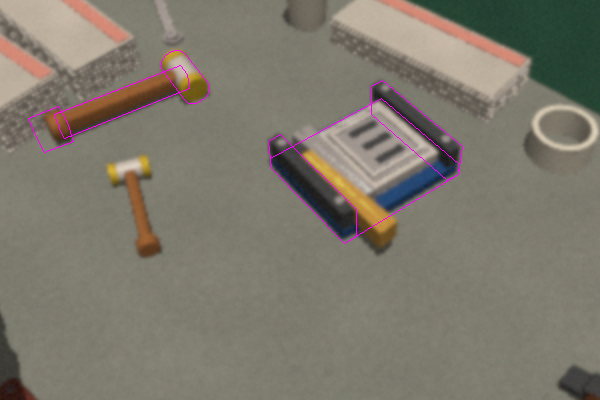

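View pics/fr.png

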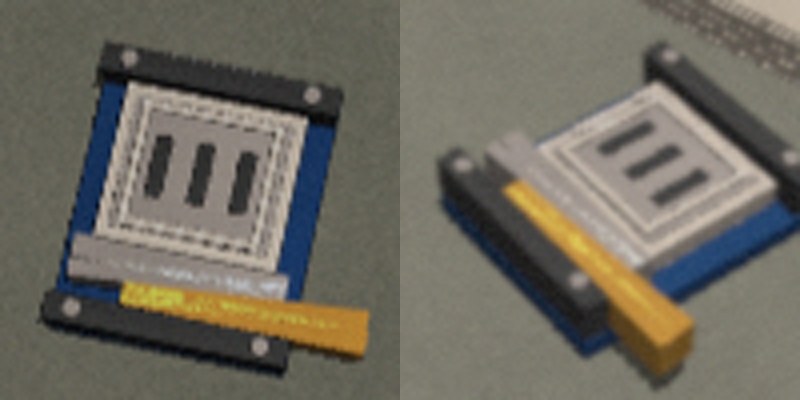

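Run:
```python
from h import *
import pickle
o=pickle.load(open("reg.pkl","rb"))
mm={n:max(o["mallet",n],key=lambda r:r["pixels"].sum())["pixels"] for n in("top","side")}
a=np.linspace(0,2*np.pi,24,endpoint=False)
for L in(.206,.212,.218):
    parts=mallet_parts()[:2]+[box(-L,-.19,-.02,.02,.002,.042)]
    for ms in (mm,{"top":mm["top"]},{"side":mm["side"]}): print(L,list(ms),*fit(ms,parts,[.577,.36,-.26]))
_,pf=np.load("p.npy")
fr=[box(-.1,.1,-.085,.085,0,.02),box(-.1,-.08,-.085,.085,0,.055),box(.08,.1,-.085,.085,0,.055)]
for y in np.arange(-.15,-.12,.002):
    W=fr+[box(-.08,-.05,y,-.06,.022,.052)]
    m={n:(o["frame",n][0]["pixels"]|o["wedge",n][0]["pixels"]) for n in("top","side")}
    print(round(y,3),[round(np.abs(sil(n,W,pf)-m[n]).sum()) for n in m])
im=[]
for n,r in(("top",(120,255)),("side",(130,275))):
    c=cv2.resize(cv2.imread(f"pics/{n}0.png")[r[0]:r[0]+100,r[1]:r[1]+100],None,fx=4,fy=4,interpolation=cv2.INTER_CUBIC)
    for P in fr+[box(-.08,-.05,-.139,-.06,.022,.052)]:
        e=(proj(n,T(pf,P))-[r[1],r[0]]+.5)*4
        for i in range(8):
            for j in range(i):
                if ((P[i]!=P[j]).sum()==1): cv2.line(c,tuple(map(int,e[i])),tuple(map(int,e[j])),(255,0,255),1)
    im.append(c)
cv2.imwrite("pics/fr2.png",np.hstack(im))
```

```text
0.206 ['top', 'side'] [ 0.57571386  0.36044853 -0.26386741] 0.3258312164428784
0.206 ['top'] [ 0.57493791  0.3602484  -0.25900061] 0.10579116947061666
0.206 ['side'] [ 0.57737908  0.36363827 -0.26654897] 0.19978277081475126
0.212 ['top', 'side'] [ 0.57572181  0.36048782 -0.26348473] 0.2951503574267138
0.212 ['top'] [ 0.57559526  0.36051091 -0.26146733] 0.09887716012868102
0.212 ['side'] [ 0.57827959  0.36438422 -0.27174273] 0.18375741804285356
0.218 ['top', 'side'] [ 0.57783698  0.36045883 -0.25321116] 0.3545576762625518
0.218 ['top'] [ 0.57630736  0.35983354 -0.26544639] 0.12608545439190252
0.218 ['side'] [ 0.5793506   0.36397044 -0.25923884] 0.2052229639032182
-0.15 [263, 360]
-0.148 [256, 348]
-0.146 [245, 337]
-0.144 [237, 325]
-0.142 [226, 314]
-0.14 [216, 302]
-0.138 [208, 291]
-0.136 [198, 279]
-0.134 [189, 266]
-0.132 [189, 255]
-0.13 [195, 244]
-0.128 [202, 239]
-0.126 [209, 242]
-0.124 [218, 252]
-0.122 [222, 262]
```

View pics/fr2.png

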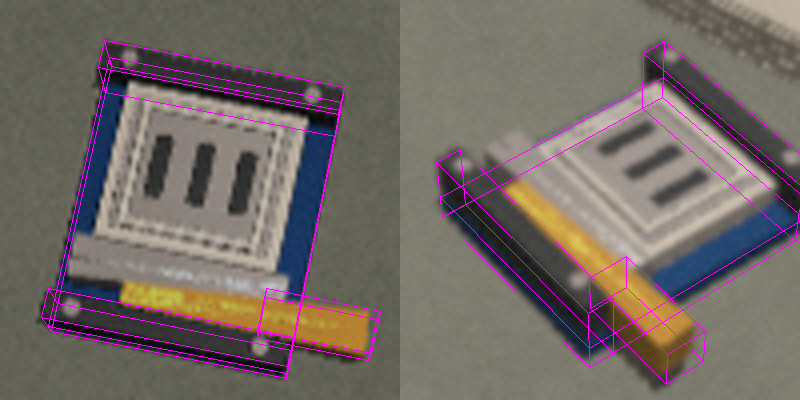

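Run:
```python
from h import *
a=cv2.resize(cv2.imread("pics/top0.png")[170:290,60:200],None,fx=2.8,fy=2.8,interpolation=cv2.INTER_CUBIC)
b=cv2.resize(cv2.imread("pics/side0.png")[70:190,80:220],None,fx=2.8,fy=2.8,interpolation=cv2.INTER_CUBIC)
im=[]
for n,c,r in(("top",a,(170,60)),("side",b,(70,80))):
  for z,col in((0,(0,255,0)),(.05,(0,255,255)),(.08,(0,0,255))):
    for p in ((.58,.43),(.5,.43),(.5,.4),(.44,.43)):
        u=(proj(n,[[*p,z]])[0]-[r[1],r[0]])*2.8; cv2.circle(c,tuple(map(int,u)),3,col,-1)
cv2.imwrite("pics/bk.png",np.hstack([a,b]))
```

```text
(no output)
```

View pics/bk.png

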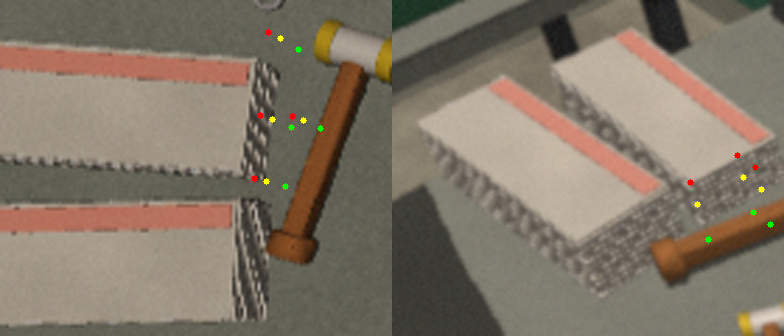

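Run:
```python
from h import *
from scipy.optimize import least_squares
for a,b in(((146.8,232.9),(187.1,133.6)),((143.9,283.6),(146.4,156.8)),((142.9,243.2),(177.5,135.4)),((60+247/2.8,170+60/2.8),(80+378/2.8,70+137/2.8))):
    r=least_squares(lambda X:np.r_[proj("top",X)[0]-a,proj("side",X)[0]-b],[.5,.4,.05]); print(r.x.round(3),r.cost.round(2))
b=cv2.imread("pics/side0.png")[75:185,85:245]; cv2.imwrite("pics/bk2.png",cv2.resize(b,None,fx=5,fy=5,interpolation=cv2.INTER_CUBIC))
b=cv2.imread("pics/top0.png")[170:290,120:200]; cv2.imwrite("pics/bk3.png",cv2.resize(b,None,fx=5,fy=5,interpolation=cv2.INTER_CUBIC))
```

```text
[0.445 0.441 0.076] 1.24
[0.312 0.434 0.082] 0.0
[0.417 0.445 0.085] 1.31
[0.557 0.458 0.055] 0.02
```

View pics/bk2.png

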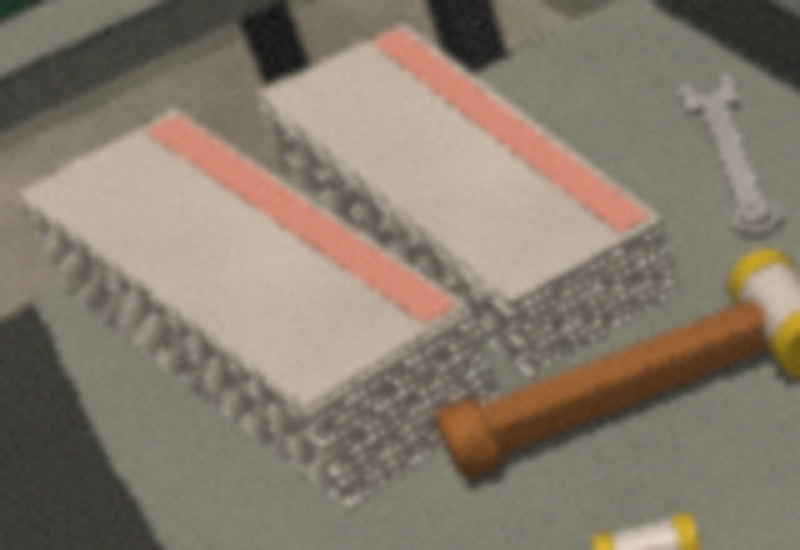

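View pics/bk3.png

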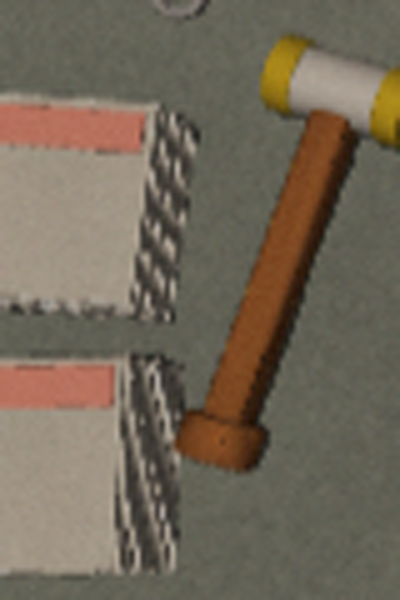

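Run:
```python
from h import *
from scipy.optimize import least_squares
for a,b in(((151.6,190.6),(216.4,118.2)),((146.4,230.8),(187,135)),((154,234),(191,149.4)),((120+118/5,170+575/5),(85+305/5,75+412/5)),((143.5,242),(85+465/5,75+305/5))):
    r=least_squares(lambda X:np.r_[proj("top",X)[0]-a,proj("side",X)[0]-b],[.5,.4,.05]); print(r.x.round(3),r.cost.round(2))
print(ray("top",(154,234),0),ray("top",(159.6,193.6),0),ray("side",(191,149.4),0))
```

```text
[0.557 0.446 0.065] 0.07
[0.449 0.448 0.065] 0.04
[0.447 0.449 0.009] 0.17
[0.309 0.435 0.081] 0.17
[0.42  0.446 0.081] 0.52
[0.44672779 0.45296848 0.        ] [0.5621597  0.44816474 0.        ] [0.45239861 0.45812109 0.        ]
```

carry_out([
  {"dx": -45, "dy": -17, "dz": 0, "turn": 0, "fingers": 0.35},
  {"dx": -90, "dy": -34, "dz": 0, "turn": 0, "fingers": 0.35},
  {"dx": -135, "dy": -50, "dz": 0, "turn": 0, "fingers": 0.35},
  {"dx": -180, "dy": -67, "dz": 0, "turn": 0, "fingers": 0.35},
  {"dx": -225, "dy": -84, "dz": 0, "turn": 0, "fingers": 0.35},
  {"dx": -270, "dy": -101, "dz": 0, "turn": 0, "fingers": 0.35},
  {"dx": -315, "dy": -118, "dz": 0, "turn": 0, "fingers": 0.35},
  {"dx": -360, "dy": -134, "dz": 0, "turn": 0, "fingers": 0.35},
  {"dx": -403, "dy": -150.5, "dz": 0, "turn": 0, "fingers": 0.35},
  {"dx": -403, "dy": -150.5, "dz": 60, "turn": 0, "fingers": 0.35},
], newtons=60)

```text
t: 1.5
tool_pos: [0.5291, 0.3725, 0.1789]
tcp_rot: [[-0.963, 0.27, 0.012], [0.27, 0.963, 0.005], [-0.011, 0.008, -1.0]]
force: [0.8, 0.7, -0.2]
opening: 0.0566
```

```bash
cat > st.py <<'E'
from h import *
s=arm.observe(); R=s["tcp_rot"]
print("t",round(s["t"],2),"tcp",s["tool_pos"].round(4),"yaw_y",np.degrees(np.arctan2(-R[0,1],R[1,1])).round(2),"F",s["force"].round(1),"open",round(s["opening"],4))
E
python3 st.py
python3 - <<'E'
from h import *
for n in("side","top"): cv2.imwrite(f"pics/{n}1.png",arm.get_image(n))
s=arm.observe();print(s["tool_pos"],proj("top",s["tool_pos"]),proj("side",s["tool_pos"]))
E
```

```text
t 1.5 tcp [0.5291 0.3725 0.1789] yaw_y -15.69 F [ 0.8  0.7 -0.2] open 0.0566
[0.51775084 0.37383226 0.16685405] [[163.04979274 199.25876308]] [[214.09014029 106.19565936]]
```

View pics/side1.png

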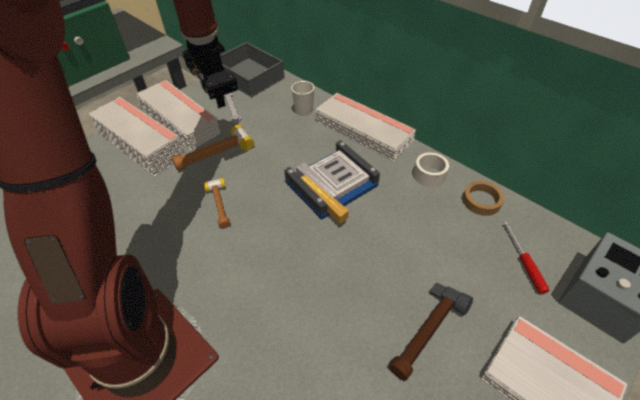

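View pics/top1.png

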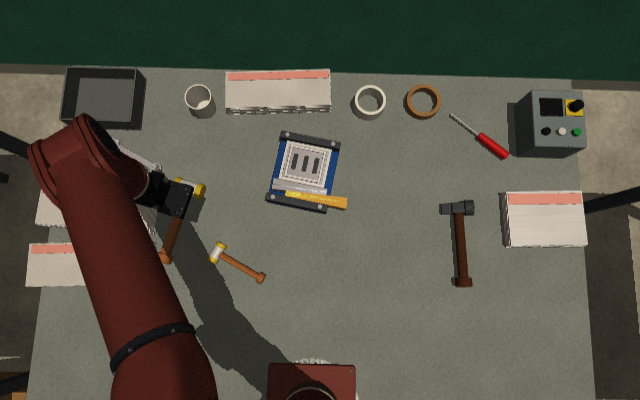

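The side view shows the gripper above the mallet's handle, at about (215,90), and nothing has been disturbed. Next I descend and grip.

carry_out([
  {"dx": 0, "dy": 1, "dz": 30, "turn": 0, "fingers": 0.35},
  {"dx": 0, "dy": 1, "dz": 60, "turn": 0, "fingers": 0.35},
  {"dx": 0, "dy": 1, "dz": 90, "turn": 0, "fingers": 0.35},
  {"dx": 0, "dy": 1, "dz": 115, "turn": 0, "fingers": 0.35},
  {"dx": 0, "dy": 1, "dz": 135, "turn": 0, "fingers": 0.35},
  {"dx": 0, "dy": 1, "dz": 146, "turn": 0, "fingers": 0.35},
  {"dx": 0, "dy": 1, "dz": 151, "turn": 0, "fingers": 0.35},
  {"dx": 0, "dy": 1, "dz": 151, "turn": 0, "fingers": 0.35},
  {"dx": 0, "dy": 1, "dz": 151, "turn": 0, "fingers": 0.35},
  {"dx": 0, "dy": 1, "dz": 151, "turn": 0, "fingers": 0.35},
], newtons=60)

```text
t: 2.6
tool_pos: [0.5201, 0.3786, 0.0228]
tcp_rot: [[-0.965, 0.261, 0.001], [0.261, 0.965, 0.001], [-0.001, 0.001, -1.0]]
force: [0.0, 0.3, -0.0]
opening: 0.0566
```

```bash
python3 st.py
python3 - <<'E'
from h import *
im=arm.get_image("side"); cv2.imwrite("pics/side2.png",cv2.resize(im[60:190,110:290],None,fx=4,fy=4,interpolation=cv2.INTER_CUBIC))
E
```

```text
t 2.6 tcp [0.5201 0.3786 0.0228] yaw_y -15.11 F [ 0.   0.3 -0. ] open 0.0566
```

View pics/side2.png

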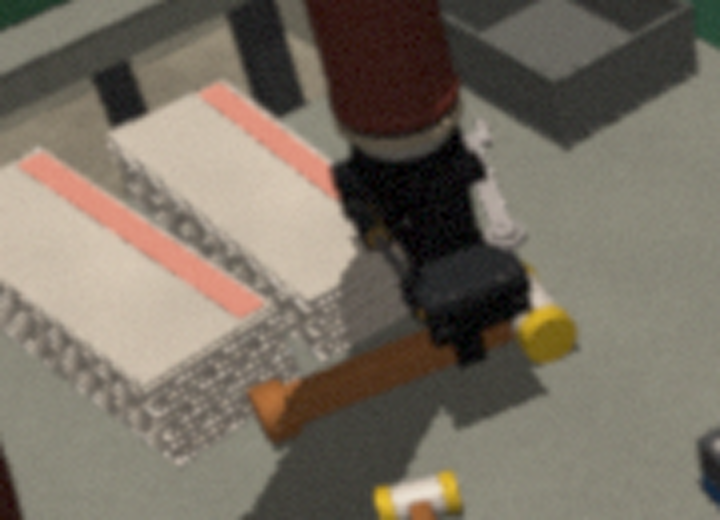

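carry_out([
  {"dx": 0, "dy": 0, "dz": 0, "turn": 0, "fingers": 0.35},
  {"dx": 0, "dy": 0, "dz": 0, "turn": 0, "fingers": 0.35},
  {"dx": 0, "dy": 0, "dz": 0, "turn": 0, "fingers": 1},
  {"dx": 0, "dy": 0, "dz": 0, "turn": 0, "fingers": 1},
  {"dx": 0, "dy": 0, "dz": 0, "turn": 0, "fingers": 1},
  {"dx": 0, "dy": 0, "dz": 0, "turn": 0, "fingers": 1},
  {"dx": 0, "dy": 0, "dz": 0, "turn": 0, "fingers": 1},
  {"dx": 0, "dy": 0, "dz": 0, "turn": 0, "fingers": 1},
  {"dx": 0, "dy": 0, "dz": 0, "turn": 0, "fingers": 1},
  {"dx": 0, "dy": 0, "dz": 0, "turn": 0, "fingers": 1},
], newtons=60)

```text
t: 3.65
tool_pos: [0.5195, 0.3773, 0.0215]
tcp_rot: [[-0.965, 0.261, -0.001], [0.261, 0.965, -0.001], [0.0, -0.001, -1.0]]
force: [-2.3, -4.7, 3.3]
opening: 0.0234
```

```bash
python3 st.py
```

```text
t 3.65 tcp [0.5195 0.3773 0.0215] yaw_y -15.14 F [-2.3 -4.7  3.3] open 0.0234
```

carry_out([
  {"dx": 0, "dy": 0, "dz": 0, "turn": 0, "fingers": 0.4},
  {"dx": 0, "dy": 0, "dz": 0, "turn": 0, "fingers": 0.4},
  {"dx": 0, "dy": 0, "dz": 4, "turn": 0, "fingers": 0.4},
  {"dx": 0, "dy": 0, "dz": 9, "turn": 0, "fingers": 0.4},
  {"dx": 0, "dy": 0, "dz": 9, "turn": 0, "fingers": 0.4},
  {"dx": 0, "dy": 0, "dz": 9, "turn": 0, "fingers": 1},
  {"dx": 0, "dy": 0, "dz": 9, "turn": 0, "fingers": 1},
  {"dx": 0, "dy": 0, "dz": 9, "turn": 0, "fingers": 1},
  {"dx": 0, "dy": 0, "dz": 9, "turn": 0, "fingers": 1},
  {"dx": 0, "dy": 0, "dz": 9, "turn": 0, "fingers": 1},
], newtons=60)

```text
t: 4.65
tool_pos: [0.5196, 0.378, 0.0127]
tcp_rot: [[-0.965, 0.261, 0.0], [0.261, 0.965, -0.0], [-0.0, -0.0, -1.0]]
force: [-0.2, -0.2, 0.6]
opening: 0.0237
```

```bash
python3 st.py
```

```text
t 4.65 tcp [0.5196 0.378  0.0127] yaw_y -15.12 F [-0.2 -0.2  0.6] open 0.0237
```

carry_out([
  {"dx": 0, "dy": 0, "dz": -20, "turn": 0, "fingers": 1},
  {"dx": 0, "dy": 0, "dz": -55, "turn": 0, "fingers": 1},
  {"dx": 0, "dy": 0, "dz": -90, "turn": 0, "fingers": 1},
  {"dx": 0, "dy": -15, "dz": -120, "turn": 0, "fingers": 1},
  {"dx": -5, "dy": -40, "dz": -120, "turn": 0, "fingers": 1},
  {"dx": -12, "dy": -75, "dz": -120, "turn": 0, "fingers": 1},
  {"dx": -19, "dy": -115, "dz": -120, "turn": 0, "fingers": 1},
  {"dx": -26, "dy": -155, "dz": -120, "turn": -1, "fingers": 1},
  {"dx": -33, "dy": -195, "dz": -120, "turn": -2, "fingers": 1},
  {"dx": -40, "dy": -235, "dz": -120, "turn": -3, "fingers": 1},
], newtons=60)

```text
t: 5.65
tool_pos: [0.4961, 0.139, 0.1321]
tcp_rot: [[-0.978, 0.209, -0.001], [0.209, 0.978, -0.0], [0.001, -0.0, -1.0]]
force: [0.7, 0.4, -3.3]
opening: 0.0236
```

```bash
python3 st.py
```

```text
t 5.65 tcp [0.4961 0.139  0.1321] yaw_y -12.08 F [ 0.7  0.4 -3.3] open 0.0236
```

carry_out([
  {"dx": -5, "dy": -40, "dz": 0, "turn": -0.5, "fingers": 1},
  {"dx": -10, "dy": -80, "dz": 0, "turn": -1, "fingers": 1},
  {"dx": -15, "dy": -120, "dz": 0, "turn": -1.5, "fingers": 1},
  {"dx": -20, "dy": -160, "dz": 0, "turn": -2.3, "fingers": 1},
  {"dx": -25, "dy": -200, "dz": 0, "turn": -2.3, "fingers": 1},
  {"dx": -30, "dy": -240, "dz": 0, "turn": -2.3, "fingers": 1},
  {"dx": -34, "dy": -270, "dz": 0, "turn": -2.3, "fingers": 1},
  {"dx": -36, "dy": -288, "dz": 0, "turn": -2.3, "fingers": 1},
  {"dx": -36, "dy": -288, "dz": 30, "turn": -2.3, "fingers": 1},
  {"dx": -36, "dy": -288, "dz": 60, "turn": -2.3, "fingers": 1},
], newtons=60)

```text
t: 6.65
tool_pos: [0.4719, -0.1492, 0.0723]
tcp_rot: [[-0.985, 0.172, 0.002], [0.172, 0.985, 0.0], [-0.002, 0.001, -1.0]]
force: [0.8, 0.5, -4.9]
opening: 0.0234
```

carry_out([
  {"dx": 0, "dy": 0, "dz": 20, "turn": 0, "fingers": 1},
  {"dx": 0, "dy": 0, "dz": 35, "turn": 0, "fingers": 1},
  {"dx": 0, "dy": 0, "dz": 45, "turn": 0, "fingers": 1},
  {"dx": 0, "dy": 0, "dz": 45, "turn": 0, "fingers": 1},
  {"dx": 0, "dy": 0, "dz": 45, "turn": 0, "fingers": 1},
  {"dx": 0, "dy": 0, "dz": 45, "turn": 0, "fingers": 1},
  {"dx": 0, "dy": 0, "dz": 45, "turn": 0, "fingers": 1},
  {"dx": 0, "dy": 0, "dz": 45, "turn": 0, "fingers": 1},
  {"dx": 0, "dy": 0, "dz": 45, "turn": 0, "fingers": 1},
  {"dx": 0, "dy": 0, "dz": 45, "turn": 0, "fingers": 1},
], newtons=60)

```text
t: 7.65
tool_pos: [0.4717, -0.1483, 0.0277]
tcp_rot: [[-0.985, 0.17, 0.0], [0.17, 0.985, 0.0], [-0.0, 0.0, -1.0]]
force: [0.3, 0.1, -4.4]
opening: 0.0238
```

```bash
python3 st.py
cat > look.py <<'E'
from h import *
import sys
k=sys.argv[1]
t=arm.get_image("top"); s=arm.get_image("side")
cv2.imwrite(f"pics/top{k}.png",t); cv2.imwrite(f"pics/side{k}.png",s)
a=cv2.resize(t[130:260,250:380],(500,500),interpolation=cv2.INTER_CUBIC); 
b=cv2.resize(s[140:290,275:425],(500,500),interpolation=cv2.INTER_CUBIC)
cv2.imwrite(f"pics/look{k}.png",cv2.resize(np.hstack([a,b]),(800,400)))
E
python3 look.py A
```

```text
t 7.65 tcp [ 0.4717 -0.1483  0.0277] yaw_y -9.81 F [ 0.3  0.1 -4.4] open 0.0238
```

View pics/lookA.png

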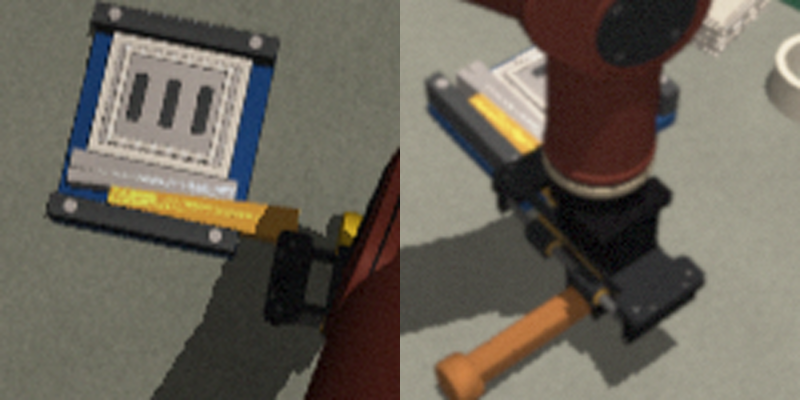

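View pics/topA.png

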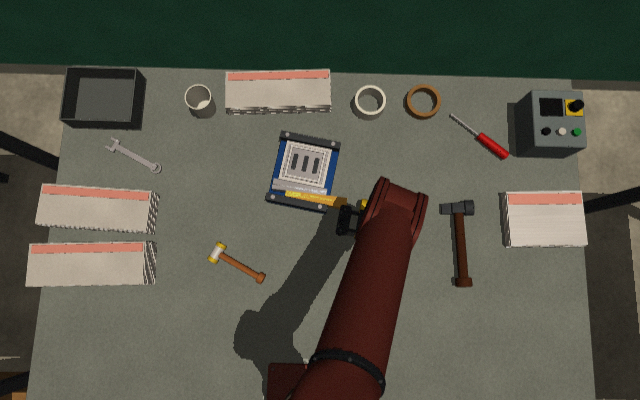

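carry_out([
  {"dx": 0, "dy": 12, "dz": 0, "turn": 0, "fingers": 1},
  {"dx": 0, "dy": 24, "dz": 0, "turn": 0, "fingers": 1},
  {"dx": 0, "dy": 32, "dz": 0, "turn": 0, "fingers": 1},
  {"dx": 0, "dy": 37, "dz": 0, "turn": 0, "fingers": 1},
  {"dx": 0, "dy": 41, "dz": 0, "turn": 0, "fingers": 1},
  {"dx": 0, "dy": 44, "dz": 0, "turn": 0, "fingers": 1},
  {"dx": 0, "dy": 47, "dz": 0, "turn": 0, "fingers": 1},
  {"dx": 0, "dy": 50, "dz": 0, "turn": 0, "fingers": 1},
  {"dx": 0, "dy": 53, "dz": 0, "turn": 0, "fingers": 1},
  {"dx": 0, "dy": 54, "dz": 0, "turn": 0, "fingers": 1},
], newtons=60)

```text
t: 8.75
tool_pos: [0.4804, -0.0965, 0.0275]
tcp_rot: [[-0.985, 0.172, -0.0], [0.172, 0.985, -0.001], [0.0, -0.002, -1.0]]
force: [-1.7, -5.6, -2.3]
opening: 0.0237
```

```bash
python3 st.py; python3 look.py B
```

```text
t 8.75 tcp [ 0.4804 -0.0965  0.0275] yaw_y -9.91 F [-1.7 -5.6 -2.3] open 0.0237
```

View pics/lookB.png

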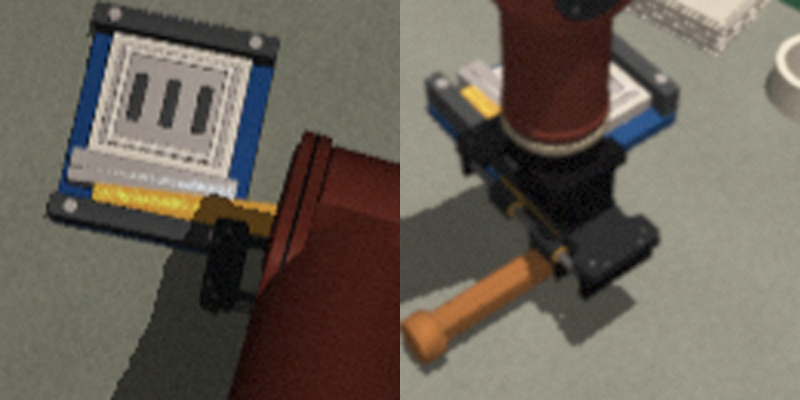

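The wedge's thin end moved from look column 108 to 92, with about 6 N of reaction, so it advanced roughly 12 mm. Now I draw the mallet clear.

carry_out([
  {"dx": 0, "dy": -8, "dz": 0, "turn": 0, "fingers": 1},
  {"dx": 0, "dy": -18, "dz": 0, "turn": 0, "fingers": 1},
  {"dx": 0, "dy": -28, "dz": 0, "turn": 0, "fingers": 1},
  {"dx": 0, "dy": -35, "dz": 0, "turn": 0, "fingers": 1},
  {"dx": 0, "dy": -35, "dz": 0, "turn": 0, "fingers": 1},
  {"dx": 0, "dy": -35, "dz": 0, "turn": 0, "fingers": 1},
  {"dx": 0, "dy": -35, "dz": 0, "turn": 0, "fingers": 1},
  {"dx": 0, "dy": -35, "dz": 0, "turn": 0, "fingers": 1},
  {"dx": 0, "dy": -35, "dz": 0, "turn": 0, "fingers": 1},
  {"dx": 0, "dy": -35, "dz": 0, "turn": 0, "fingers": 1},
], newtons=60)

```text
t: 9.85
tool_pos: [0.4749, -0.1294, 0.0276]
tcp_rot: [[-0.985, 0.17, 0.0], [0.17, 0.985, -0.0], [-0.0, 0.0, -1.0]]
force: [0.0, 0.1, -3.0]
opening: 0.0234
```

```bash
python3 st.py; python3 look.py C
```

```text
t 9.85 tcp [ 0.4749 -0.1294  0.0276] yaw_y -9.79 F [ 0.   0.1 -3. ] open 0.0234
```

View pics/lookC.png

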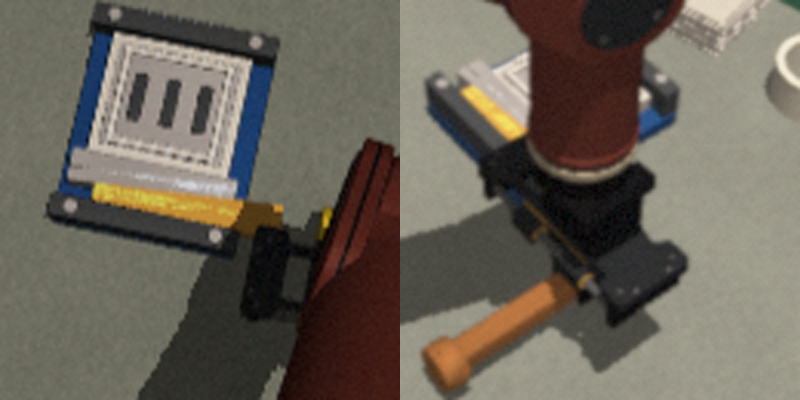

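carry_out([
  {"dx": 0, "dy": 12, "dz": 0, "turn": 0, "fingers": 1},
  {"dx": 0, "dy": 24, "dz": 0, "turn": 0, "fingers": 1},
  {"dx": 0, "dy": 30, "dz": 0, "turn": 0, "fingers": 1},
  {"dx": 0, "dy": 34, "dz": 0, "turn": 0, "fingers": 1},
  {"dx": 0, "dy": 37, "dz": 0, "turn": 0, "fingers": 1},
  {"dx": 0, "dy": 40, "dz": 0, "turn": 0, "fingers": 1},
  {"dx": 0, "dy": 43, "dz": 0, "turn": 0, "fingers": 1},
  {"dx": 0, "dy": 45, "dz": 0, "turn": 0, "fingers": 1},
  {"dx": 0, "dy": 47, "dz": 0, "turn": 0, "fingers": 1},
  {"dx": 0, "dy": 48, "dz": 0, "turn": 0, "fingers": 1},
], newtons=60)

```text
t: 10.95
tool_pos: [0.4827, -0.0837, 0.0275]
tcp_rot: [[-0.985, 0.172, -0.001], [0.172, 0.985, -0.002], [0.0, -0.002, -1.0]]
force: [-2.0, -6.5, -2.5]
opening: 0.0232
```

```bash
python3 st.py
```

```text
t 10.95 tcp [ 0.4827 -0.0837  0.0275] yaw_y -9.9 F [-2.  -6.5 -2.5] open 0.0232
```

Still sliding at about 6–7 N. I'll continue slowly to the stop.

carry_out([
  {"dx": 0, "dy": 0.5, "dz": 0, "turn": 0, "fingers": 1},
  {"dx": 0, "dy": 1, "dz": 0, "turn": 0, "fingers": 1},
  {"dx": 0, "dy": 1.5, "dz": 0, "turn": 0, "fingers": 1},
  {"dx": 0, "dy": 2, "dz": 0, "turn": 0, "fingers": 1},
  {"dx": 0, "dy": 2.5, "dz": 0, "turn": 0, "fingers": 1},
  {"dx": 0, "dy": 3, "dz": 0, "turn": 0, "fingers": 1},
  {"dx": 0, "dy": 3.5, "dz": 0, "turn": 0, "fingers": 1},
  {"dx": 0, "dy": 4, "dz": 0, "turn": 0, "fingers": 1},
  {"dx": 0, "dy": 4, "dz": 0, "turn": 0, "fingers": 1},
  {"dx": 0, "dy": 4, "dz": 0, "turn": 0, "fingers": 1},
], newtons=60)

```text
t: 11.95
tool_pos: [0.4831, -0.0806, 0.0275]
tcp_rot: [[-0.985, 0.173, -0.001], [0.173, 0.985, -0.002], [0.0, -0.002, -1.0]]
force: [-2.1, -8.7, -1.6]
opening: 0.0236
```

```bash
python3 st.py
```

```text
t 11.95 tcp [ 0.4831 -0.0806  0.0275] yaw_y -9.95 F [-2.1 -8.7 -1.6] open 0.0236
```

carry_out([
  {"dx": 0, "dy": 0.5, "dz": 0, "turn": 0, "fingers": 1},
  {"dx": 0, "dy": 1, "dz": 0, "turn": 0, "fingers": 1},
  {"dx": 0, "dy": 1.5, "dz": 0, "turn": 0, "fingers": 1},
  {"dx": 0, "dy": 2, "dz": 0, "turn": 0, "fingers": 1},
  {"dx": 0, "dy": 2.5, "dz": 0, "turn": 0, "fingers": 1},
  {"dx": 0, "dy": 3, "dz": 0, "turn": 0, "fingers": 1},
  {"dx": 0, "dy": 3, "dz": 0, "turn": 0, "fingers": 1},
  {"dx": 0, "dy": 3, "dz": 0, "turn": 0, "fingers": 1},
  {"dx": 0, "dy": 3, "dz": 0, "turn": 0, "fingers": 1},
  {"dx": 0, "dy": 3, "dz": 0, "turn": 0, "fingers": 1},
], newtons=60)

```text
t: 12.95
tool_pos: [0.4829, -0.0801, 0.0275]
tcp_rot: [[-0.984, 0.175, -0.002], [0.175, 0.984, -0.004], [0.001, -0.004, -1.0]]
force: [-5.4, -16.0, 0.2]
opening: 0.0233
```

```bash
python3 st.py; python3 look.py D
```

```text
t 12.95 tcp [ 0.4829 -0.0801  0.0275] yaw_y -10.11 F [ -5.4 -16.    0.2] open 0.0233
```

View pics/lookD.png

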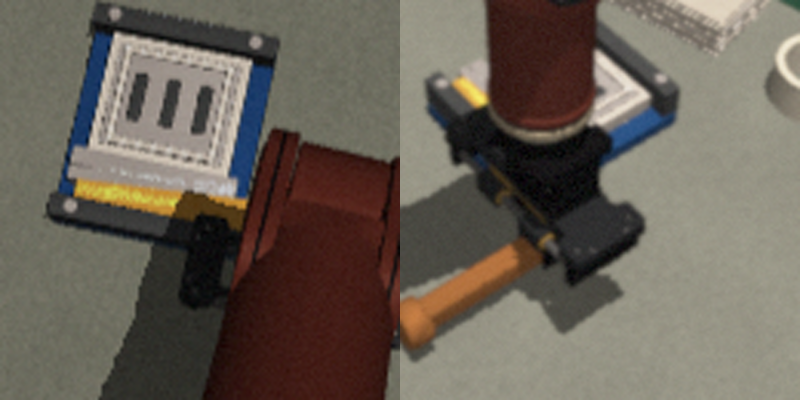

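The reaction rose to about 17 N with no more advance, so the wedge is home. Next I withdraw 75 mm, check it, and lay the mallet down.

carry_out([
  {"dx": 0, "dy": -5, "dz": 0, "turn": 0, "fingers": 1},
  {"dx": 0, "dy": -15, "dz": 0, "turn": 0, "fingers": 1},
  {"dx": 0, "dy": -30, "dz": 0, "turn": 0, "fingers": 1},
  {"dx": 0, "dy": -45, "dz": 0, "turn": 0, "fingers": 1},
  {"dx": 0, "dy": -60, "dz": 0, "turn": 0, "fingers": 1},
  {"dx": 0, "dy": -70, "dz": 0, "turn": 0, "fingers": 1},
  {"dx": 0, "dy": -75, "dz": 0, "turn": 0, "fingers": 1},
  {"dx": 0, "dy": -75, "dz": 5, "turn": 0, "fingers": 1},
  {"dx": 0, "dy": -75, "dz": 9, "turn": 0, "fingers": 1},
  {"dx": 0, "dy": -75, "dz": 12, "turn": 0, "fingers": 1},
], newtons=60)

```text
t: 14.05
tool_pos: [0.4714, -0.1485, 0.0149]
tcp_rot: [[-0.986, 0.169, -0.001], [0.169, 0.986, 0.0], [0.001, 0.0, -1.0]]
force: [-0.1, 0.7, -3.2]
opening: 0.0237
```

carry_out([
  {"dx": 0, "dy": 0, "dz": 1, "turn": 0, "fingers": 1},
  {"dx": 0, "dy": 0, "dz": 2, "turn": 0, "fingers": 1},
  {"dx": 0, "dy": 0, "dz": 2.5, "turn": 0, "fingers": 1},
  {"dx": 0, "dy": 0, "dz": 2.5, "turn": 0, "fingers": 1},
  {"dx": 0, "dy": 0, "dz": 2.5, "turn": 0, "fingers": 1},
  {"dx": 0, "dy": 0, "dz": 2.5, "turn": 0, "fingers": 1},
  {"dx": 0, "dy": 0, "dz": 2.5, "turn": 0, "fingers": 1},
  {"dx": 0, "dy": 0, "dz": 2.5, "turn": 0, "fingers": 1},
  {"dx": 0, "dy": 0, "dz": 2.5, "turn": 0, "fingers": 1},
  {"dx": 0, "dy": 0, "dz": 2.5, "turn": 0, "fingers": 1},
], newtons=60)

```text
t: 15.05
tool_pos: [0.4715, -0.1494, 0.0131]
tcp_rot: [[-0.985, 0.171, 0.0], [0.171, 0.985, -0.0], [-0.0, -0.0, -1.0]]
force: [0.1, -0.2, -4.8]
opening: 0.0236
```

```bash
python3 st.py; python3 look.py E
```

```text
t 15.05 tcp [ 0.4715 -0.1494  0.0131] yaw_y -9.82 F [ 0.1 -0.2 -4.8] open 0.0236
```

View pics/lookE.png

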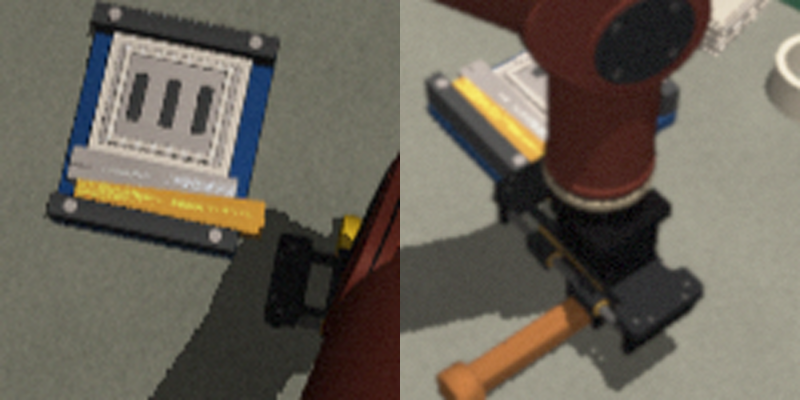

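carry_out([
  {"dx": 0, "dy": 0, "dz": 0.5, "turn": 0, "fingers": 1},
  {"dx": 0, "dy": 0, "dz": 1, "turn": 0, "fingers": 1},
  {"dx": 0, "dy": 0, "dz": 1.2, "turn": 0, "fingers": 1},
  {"dx": 0, "dy": 0, "dz": 1.2, "turn": 0, "fingers": 1},
  {"dx": 0, "dy": 0, "dz": 1.2, "turn": 0, "fingers": 1},
  {"dx": 0, "dy": 0, "dz": 1.2, "turn": 0, "fingers": 1},
  {"dx": 0, "dy": 0, "dz": 1.2, "turn": 0, "fingers": 1},
  {"dx": 0, "dy": 0, "dz": 1.2, "turn": 0, "fingers": 1},
  {"dx": 0, "dy": 0, "dz": 1.2, "turn": 0, "fingers": 1},
  {"dx": 0, "dy": 0, "dz": 1.2, "turn": 0, "fingers": 1},
], newtons=20)

```text
t: 16.15
tool_pos: [0.4716, -0.1494, 0.0126]
tcp_rot: [[-0.985, 0.171, 0.0], [0.171, 0.985, 0.0], [0.0, 0.0, -1.0]]
force: [-4.2, 2.1, 9.5]
opening: 0.0238
```

```bash
python3 st.py
```

```text
t 16.15 tcp [ 0.4716 -0.1494  0.0126] yaw_y -9.82 F [-4.2  2.1  9.5] open 0.0238
```

On the table (the force reversed to +9.5 N up). Now I release and rise.

carry_out([
  {"dx": 0, "dy": 0, "dz": -0.5, "turn": 0, "fingers": 0.4},
  {"dx": 0, "dy": 0, "dz": -0.5, "turn": 0, "fingers": 0.4},
  {"dx": 0, "dy": 0, "dz": -0.5, "turn": 0, "fingers": 0.4},
  {"dx": 0, "dy": 0, "dz": -0.5, "turn": 0, "fingers": 0.4},
  {"dx": 0, "dy": 0, "dz": -10, "turn": 0, "fingers": 0.4},
  {"dx": 0, "dy": 0, "dz": -30, "turn": 0, "fingers": 0.4},
  {"dx": 0, "dy": 0, "dz": -65, "turn": 0, "fingers": 0.4},
  {"dx": 0, "dy": 0, "dz": -100, "turn": 0, "fingers": 0.4},
  {"dx": 0, "dy": 0, "dz": -140, "turn": 0, "fingers": 0.4},
  {"dx": 0, "dy": 0, "dz": -180, "turn": 0, "fingers": 0.4},
])

```text
t: 17.15
tool_pos: [0.471, -0.1497, 0.1941]
tcp_rot: [[-0.985, 0.171, 0.0], [0.171, 0.985, -0.0], [-0.0, -0.0, -1.0]]
force: [1.2, 0.7, 0.3]
opening: 0.0522
```

carry_out([
  {"dx": 0, "dy": 40, "dz": 0, "turn": 0, "fingers": 0.4},
  {"dx": 0, "dy": 80, "dz": 0, "turn": 0, "fingers": 0.4},
  {"dx": 0, "dy": 120, "dz": 0, "turn": 0, "fingers": 0.4},
  {"dx": 0, "dy": 160, "dz": 0, "turn": 0, "fingers": 0.4},
  {"dx": 0, "dy": 200, "dz": 0, "turn": 0, "fingers": 0.4},
  {"dx": 0, "dy": 240, "dz": 0, "turn": 0, "fingers": 0.4},
  {"dx": 0, "dy": 280, "dz": 0, "turn": 0, "fingers": 0.4},
  {"dx": 0, "dy": 320, "dz": 0, "turn": 0, "fingers": 0.4},
  {"dx": 0, "dy": 360, "dz": 0, "turn": 0, "fingers": 0.4},
  {"dx": 0, "dy": 400, "dz": 0, "turn": 0, "fingers": 0.4},
])

```text
t: 18.15
tool_pos: [0.5398, 0.2462, 0.1927]
tcp_rot: [[-0.985, 0.171, 0.001], [0.171, 0.985, -0.0], [-0.001, 0.0, -1.0]]
force: [1.0, -0.4, 0.2]
opening: 0.0523
```

```bash
python3 st.py; python3 look.py F
```

```text
t 18.15 tcp [0.5398 0.2462 0.1927] yaw_y -9.84 F [ 1.  -0.4  0.2] open 0.0523
```

View pics/topF.png

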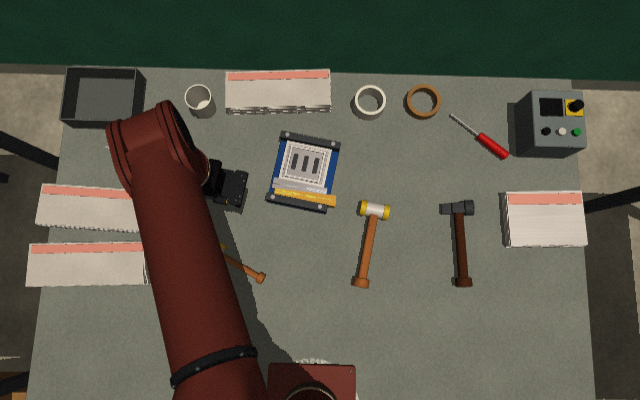

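View pics/lookF.png

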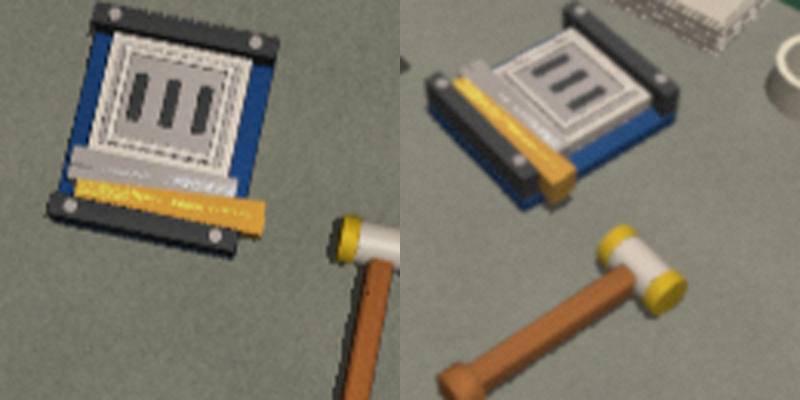

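Top view: the mallet lies flat at (374,210), clear of the wedge. The wedge's end went from column 347 to 336, about 28 mm. The hammer at (458,208) is unmoved.

Run:
```python
from plant import arm
print(arm.hand_in())
```

```text
the job is handed in; nothing more can be done
None
```

I drove the wedge home with the large yellow-faced mallet, laid the mallet flat on the table again, released it and handed the job in at about 18 s. No verdict was reported.

- **Taps:** the first tap moved the wedge about 12 mm at about 6 N. I then drew the mallet about 33 mm clear. The second tap took the wedge the rest of the way, and at the end the reaction rose to about 17 N with no further advance.
- **Wedge position:** it moved about 28 mm in all, which matches the expected travel from about -133 mm to the stop at -105 mm. This rests on the camera pictures and the force reading; I had no direct reading of the wedge's position.
- **Mallet and hammer:** the last pictures show the mallet flat and clear of the wedge with the gripper away from it. The steel hammer and the small look-alike mallet appear where they were.
- **Checks that disagreed:**
  - The two cameras' separate fits differed by a few millimetres, and I used an average for the frame.
  - The first grip was about 9 mm too high, because a downward step larger than 50 mm was cut short, so I re-gripped lower before lifting.

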